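Count along the spice rack and slide the tin home

ROBOT

A 7-joint arm with a two-finger parallel gripper is mounted at the origin on the work surface. World frame = base frame: x ahead of the robot, y to its left, z up, the work surface at z = 0. Lengths are in mm, angles in rad, forces in N, time in s.
With the tool pointing down it reaches from about 425 to 825 mm from the base axis. Payload 3.6 kg.
Tool frame: the origin (TCP) lies between the finger pads, 19 mm behind the fingertips; this is the grasp point; z points along the fingers, y is the line along which they close (so a half turn about z gives the same grasp; the last joint's range is limited). The gripper opens to 93 mm and grips with 3 to 60 N. Pads are 15 mm wide; open, the fingers measure 128 mm over their backs; the gripper's body (75 mm by 188 mm) begins 65 mm behind the grasp point.
Start: joints at [-0.026, 0.615, -0.013, 1.423, 0.008, 1.103, -0.04], TCP at [649.972, 0.023, 237.44] pointing down, gripper open.
Joint ranges: [-3.12, 3.12], [-0.3, 2.06], [-1.34, 1.32], [0.26, 2.42], [-1.36, 4.5], [0.01, 1.98], [-2.84, 2.84]. Speed limits (rad/s): [2.79, 2.79, 3.14, 3.14, 3.14, 3.14, 3.14].

INTERFACE

Orientations are given as a 3x3 rotation matrix whose columns are the frame's x, y, z axes.
In Python, from cell import arm, capture gives the robot as it stands.
- The arm moves only by the tool send_rows, never from a script. Its arguments are lists of equal length, an entry for each row: "dp": the shift along the tool's x, y, z in mm, a list of three; "dr": the turn, a rotation vector about the tool's x, y, z in rad, a list of three; "claw": the gripper command: -1 is fully open, 1 is shut, values between are in proportion. In form: {"dp": [[x, y, z], ...], "dr": [[ax, ay, az], ...], "claw": [claw, ...]}. A call has exactly 10 rows; each row is the pose to reach, as a shift and turn from the pose commanded when the call began, along the tool's axes at that moment; what a row does not reach only later rows make up. A row lasts 1/12 s, in which the tool goes at most 41.7 mm and 7.16 degrees, less where a joint would pass 70% of its speed; a pose out of reach is approached as far as the arm can. A call with a gripper value outside its range is refused whole. The fingers move at their own pace and stop on an object; "grip_force" is the grip in N (left out, the last holds). Time passes only in rows, so rows that repeat a pose let the fingers close, or fill a call up. It gives the time, the measured TCP pose, the force, the opening and the grip force at its end, in the units of the state.
- arm.get_state(): the state, without advancing time (a new reading comes with each control period).
- capture(name): name is "scene" or "side" or "wrist"; returns a dict with "frame" (480x640x3 uint8, red, green, blue), "vertical_fov" (degrees; the focal length in pixels is half the picture's height over the tangent of half this angle, whatever the lens; pixels are square), "cx", "cy" (the principal point, pixels), "cam_to_world" (4x4, takes a point from camera to world coordinates); the wrist camera has in their place "T_tool_cam" (4x4, takes a point from camera to tool coordinates, whose origin is the TCP and whose axes are the flange's). Camera axes: x right, y down, z forward; pixel columns grow to the right and rows downward; lengths in mm; the calibration is good to about 2 mm. A picture is of the moment at which its call begins: read the wrist's pose just before it. There is no depth.
- arm.job_done(): hands the job in; it is judged then, once.
The state is a dict: "t": time; "q": joint angles; "joint_velocities": joint speeds; "tau": joint torques, N m; "position": TCP position; "eef_rot": TCP orientation; "contact_force": force on the tool from outside, world axes, zero at the start; "moment": the same for the moment, N m; "gripper_width": finger opening in mm; "gripper_force": force on a finger pad.
Only numpy, scipy, OpenCV 4.12 (cv2) and the standard library are available. Lean on these libraries where they do the work, as an engineer would, in place of code of your own. Each camera call takes 0.05 s, during which the arm holds its last target. There are 200 camera calls.

TASK

Without picking anything up: with the fingers closed, set the fingertips on top of the spice rack's wooden rail at the first gap, counting from the end with the ball-topped post, and run them along the rail past the second gap, stopping at the third without touching the rail beyond it. Then push the loose spice tin, which stands on the counter in front of the rack, along the counter into that third gap until it is fully home against the rail, still upright and with everything else left where it is, and move clear.

Things in the scene. Friction and masses are not known exactly. Their poses are not given: they have to be found in the camera images.
- rack: Fixed rack: 7 steel fins (42 deep x 5 thick x 30 high mm) along y at 63 mm pitch: six 58 mm gaps, open to robot and above, floored by the counter. Origin on the counter mid-row; x points into the gaps, away from the robot, z up. Gap centres y = +-31.5, +-94.5, +-157.5 mm; fins from x = -29 (mouth) to +13 mm (rail). The first gap is next to ball_post; the third is at y 31.5 mm on its side.
- rail: Brown wooden bar, rigid, closing the backs of all gaps: 16 mm deep (x), 383 long (y), 42 high, flat top 12 mm above the fins. Origin on the counter under its middle, axes as the rack. Counting: the TCP, between the closed fingers, must pass within 20 mm (along y) of the centres of gaps 1, 2, 3 and 10 mm of the fins between, touching the top; touching over 37 mm past the third's centre fails.
- ball_post: Steel post, 12 mm thick, 108 mm high, with a 28 mm ball on top, fixed at one end of the rail, 207 mm from the rack's middle; at either end by turns. It marks the end from which gaps are counted. Origin on the counter under the ball.
- flat_stub: Low steel block 26 x 22 x 30 mm fixed at the other end of the rail. Origin at the centre of its underside.
- tin: The loose round steel tin with flat lid, 50 mm in diameter, 40 high, 0.1 to 0.2 kg, upright on the counter in front of the rack (the only tin outside it). Origin at the centre of its underside, z up; yaw is meaningless. Slides at 1 to 2 N. Fully home its origin is at x = -12 mm in the rack's frame (25 mm from the rail's face) and it sticks out 8 mm beyond the fins.
- bay_tin_a: Same tin, already home in the second gap from the rack's +y end. Bystander. Origin at the centre of its underside.
- bay_tin_b: Same tin, already home in the second gap from the rack's -y end. Bystander. Origin at the centre of its underside.
- ramekin: White china bowl, 76 mm wide, 45 mm high, on the counter to the robot's right of the work. Bystander. Origin at the centre of its underside.
- spoon: Steel spoon, 190 mm long, lying roughly along x to the robot's left of the work. Bystander. Origin under its middle.
- mill: Turned wooden pepper mill, 56 mm wide, 119 mm high, behind the rack. Bystander. Origin at the centre of its underside.
- tumbler: Drinking glass, 66 mm wide, 100 mm high, on a black square coaster behind the rack. Bystander. Origin at the centre of its underside.
- squeeze: White squeeze bottle with a red cap, 56 mm wide, 125 mm high, behind the rack. Bystander. Origin at the centre of its underside.
There are look-alikes about, which are no part of the job. Leave any orange look-alike of the tin alone. What is shaped like the ball_post but black is not meant.

How it is judged (in metres and radians):
On the way, in this order (a step that is already met when the one before it is completed fails the run):
1. closed fingertips touch the top of the rail at the first gap from the ball-topped post (TCP within 20 mm of the gap's centre along the row) (contact force between the fingers and rail above 0.3 N and height (world z) of the grasp point above 0.05 m and ((y of ball_post in the frame of rack above 0 m and y of the grasp point in the frame of rack between 0.1375 and 0.1775 m) or (y of ball_post in the frame of rack below 0 m and y of the grasp point in the frame of rack between -0.1775 and -0.1375 m))), for 0.05 s.
2. fingertips slide on along the rail, touching it as they pass the fin between the first and the next gap (within 10 mm) (contact force between the fingers and rail above 0.3 N and height (world z) of the grasp point above 0.05 m and ((y of ball_post in the frame of rack above 0 m and y of the grasp point in the frame of rack between 0.116 and 0.136 m) or (y of ball_post in the frame of rack below 0 m and y of the grasp point in the frame of rack between -0.136 and -0.116 m))), for 0.05 s.
3. closed fingertips touch the top of the rail at the second gap from the ball-topped post (TCP within 20 mm of the gap's centre along the row) (contact force between the fingers and rail above 0.3 N and height (world z) of the grasp point above 0.05 m and ((y of ball_post in the frame of rack above 0 m and y of the grasp point in the frame of rack between 0.0745 and 0.1145 m) or (y of ball_post in the frame of rack below 0 m and y of the grasp point in the frame of rack between -0.1145 and -0.0745 m))), for 0.05 s.
4. fingertips slide on along the rail, touching it as they pass the fin between the second and the next gap (within 10 mm) (contact force between the fingers and rail above 0.3 N and height (world z) of the grasp point above 0.05 m and ((y of ball_post in the frame of rack above 0 m and y of the grasp point in the frame of rack between 0.053 and 0.073 m) or (y of ball_post in the frame of rack below 0 m and y of the grasp point in the frame of rack between -0.073 and -0.053 m))), for 0.05 s.
5. closed fingertips touch the top of the rail at the third gap from the ball-topped post (TCP within 20 mm of the gap's centre along the row) (contact force between the fingers and rail above 0.3 N and height (world z) of the grasp point above 0.05 m and ((y of ball_post in the frame of rack above 0 m and y of the grasp point in the frame of rack between 0.0115 and 0.0515 m) or (y of ball_post in the frame of rack below 0 m and y of the grasp point in the frame of rack between -0.0515 and -0.0115 m))), for 0.05 s.
6. the loose tin is home in the third gap (((y of ball_post in the frame of rack above 0 m and y of tin in the frame of rack between 0.0235 and 0.0395 m) or (y of ball_post in the frame of rack below 0 m and y of tin in the frame of rack between -0.0395 and -0.0235 m)) and x of tin in the frame of rack above -0.017 m and height (world z) of tin below 0.006 m and angle between tin's own z axis and vertical below 0.06 rad), for 0.2 s.
At the end, for the whole second after the job is handed in: The loose tin stands upright on the counter (tilt under 0.06 rad) in the third gap from the ball-topped post, within 5 mm of touching the rail, at rest; the two racked tins are within 10 mm and the other bystanders within 15 mm of where they were (all of step 6 and linear speed of tin below 0.01 m/s and not (distance of ramekin from where it was at the start of the episode above 0.015 m) and not (distance of spoon from where it was at the start of the episode above 0.015 m) and not (distance of mill from where it was at the start of the episode above 0.015 m) and not (distance of tumbler from where it was at the start of the episode above 0.015 m) and not (distance of squeeze from where it was at the start of the episode above 0.015 m) and not (distance of bay_tin_a from where it was at the start of the episode above 0.01 m) and not (distance of bay_tin_b from where it was at the start of the episode above 0.01 m)).
It fails at once if the tin is lifted off the counter (over 12 mm) or tipped (height (world z) of tin above 0.012 m or angle between tin's own z axis and vertical above 0.35 rad).
It fails at once if the fingers touch the rail well past the third gap (TCP more than 37 mm past its centre) (contact force between the fingers and rail above 0.3 N and ((y of ball_post in the frame of rack above 0 m and y of the grasp point in the frame of rack below -0.0055 m) or (y of ball_post in the frame of rack below 0 m and y of the grasp point in the frame of rack above 0.0055 m))).
It fails at once if a racked tin is moved over 10 mm (distance of any of bay_tin_a, bay_tin_b from where it was at the start of the episode above 0.01 m).
It fails at once if another bystander is moved over 15 mm (distance of any of ramekin, spoon, mill, tumbler, squeeze from where it was at the start of the episode above 0.015 m).
It also fails if it takes over 72 s, if anything falls off the work surface, if the arm or the gripper's body presses on something with over 40 N, if the wrist force passes 120 N, or if a joint passes its speed limit or range.

## Working session

There is one attempt and no reset: what is moved stays moved. The work goes in short steps, Python scripts to look and compute and a tool call to move; the robot and the scene stay as the last step left them, time stands still between calls to the robot, and variables do not carry over. Pictures are saved under pics/ and viewed, at most 13 in all, crops included, and the job is handed in when it is done.

Besides the shell and the picture viewer there is one more tool, called after ">>>" by a JSON object that holds its "api" and its "payload", one argument or row to a line. send_rows: Moves the arm, as the interface text tells. Its arguments: {"type":"object","properties":{"dp":{"type":"array"},"dr":{"type":"array"},"claw":{"type":"array"},"grip_force":{"type":"number"}},"required":["dp","dr","claw"]}

```bash
ls; mkdir -p pics
python3 - <<'E'
from cell import arm,capture
import cv2,numpy as np,pickle
s=arm.get_state();print(s)
d={}
for n in("scene","side","wrist"):
    c=capture(n);d[n]=c;cv2.imwrite(f"pics/{n}0.png",c["frame"][:,:,::-1]);print(n,{k:v for k,v in c.items() if k!="frame"})
pickle.dump((s,d),open("d0.pkl","wb"))
E
```

```text
pics
{'t': 0.0, 'q': array([-0.0265009 ,  0.6159033 , -0.01265531,  1.4249042 ,  0.00811144,
        1.10339917, -0.0403971 ]), 'joint_velocities': array([-0.00246393, -0.00055844,  0.00177564, -0.00115949,  0.00040828,
       -0.00045395, -0.00108724]), 'tau': array([ 5.37042069e-04, -4.58937871e+01,  2.08912762e-01, -1.65743172e+01,
       -6.11085235e-02,  2.03703978e-02,  2.53581929e-04]), 'position': array([6.49249238e+02, 2.79590499e-02, 2.36289589e+02]), 'eef_rot': array([[-1.07372767e-04,  9.99996708e-01, -2.56377207e-03],
       [ 9.99999994e-01,  1.07308820e-04, -2.50800833e-05],
       [-2.48048853e-05, -2.56377475e-03, -9.99996713e-01]]), 'contact_force': array([-0.59864289, -0.41984284, -0.54825225]), 'moment': array([-0.02053203, -0.01760945,  0.01066182]), 'gripper_force': 0.0, 'gripper_width': 92.7865347021175}
scene {'vertical_fov': 53.2168865886061, 'cx': 317.5020592784851, 'cy': 239.9152016403177, 'cam_to_world': array([[ 4.15852606e-01,  7.06760533e-01, -5.72325221e-01,
         1.19040466e+03],
       [ 9.09328702e-01, -3.32627226e-01,  2.49960878e-01,
        -2
[... 387 characters left out ...]
  [-6.48095046e-01,  5.37018301e-01, -5.39985330e-01,
         5.12150357e+02],
       [-1.17513929e-02, -7.16019628e-01, -6.97981230e-01,
         6.76801210e+02],
       [ 0.00000000e+00,  0.00000000e+00,  0.00000000e+00,
         1.00000000e+00]])}
wrist {'vertical_fov': 68.46340727883126, 'cx': 324.15608786656134, 'cy': 235.7031528534258, 'T_tool_cam': array([[ 1.04317498e-03, -9.59945569e-01, -2.80184610e-01,
         7.85746614e+01],
       [ 9.99999176e-01,  7.91833662e-04,  1.01025143e-03,
         6.17578822e-01],
       [-7.47926780e-04, -2.80185433e-01,  9.59945605e-01,
        -1.47932377e+02],
       [ 0.00000000e+00,  0.00000000e+00,  0.00000000e+00,
         1.00000000e+00]])}
```

View pics/scene0.png

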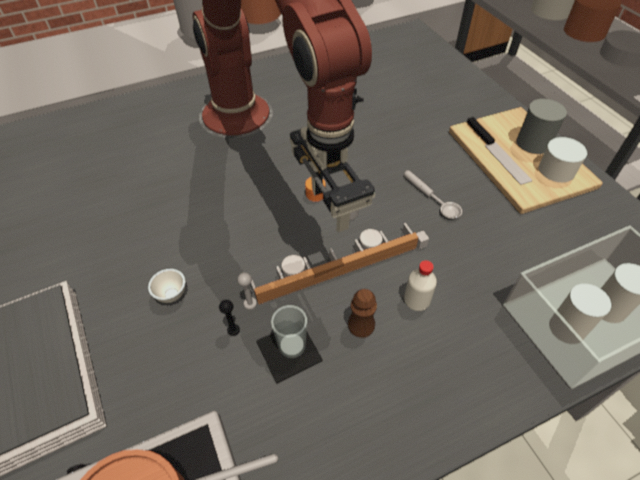

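View pics/side0.png

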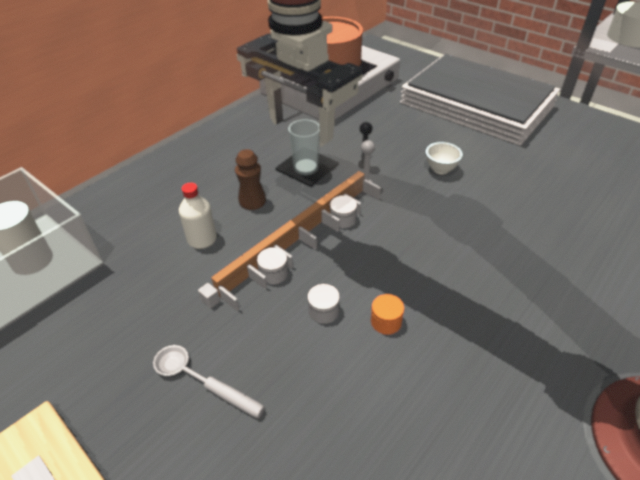

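View pics/wrist0.png

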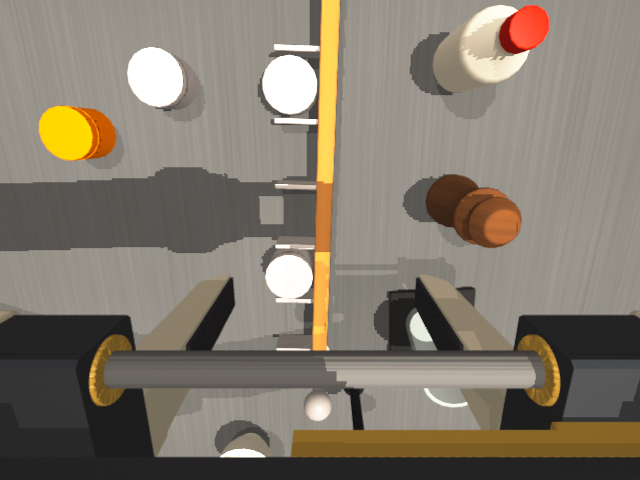

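```bash
cat > h.py <<'E'
import numpy as np
def ray(c,u,v,s=None):
    T=c.get("cam_to_world")
    if T is None:
        W=np.eye(4);W[:3,:3]=s["eef_rot"];W[:3,3]=s["position"];T=W@c["T_tool_cam"]
    f=240/np.tan(np.radians(c["vertical_fov"]/2))
    d=T[:3,:3]@np.array([(u-c["cx"])/f,(v-c["cy"])/f,1]);return T[:3,3],d/np.linalg.norm(d)
def onz(c,u,v,z,s=None):
    o,d=ray(c,u,v,s);return (o+d*(z-o[2])/d[2])[:2].round(1)
def tri(rs):
    A=sum(np.eye(3)-np.outer(d,d) for o,d in rs);b=sum((np.eye(3)-np.outer(d,d))@o for o,d in rs)
    return np.linalg.solve(A,b).round(1)
E
python3 - <<'E'
import pickle,cv2,numpy as np
from h import *
s,d=pickle.load(open("d0.pkl","rb"));w,sd,sc=d["wrist"],d["side"],d["scene"]
print("ball tri",tri([ray(sc,245,279.5),ray(sd,368,146)]),"wrist z94",onz(w,318,405,94,s))
print("stub top side",onz(sd,208,291,30),"scene",onz(sc,422,239,30))
# white lids wrist
hsv=cv2.cvtColor(w["frame"],cv2.COLOR_RGB2HSV)
m=((hsv[...,2]>235)&(hsv[...,1]<25)).astype(np.uint8)
n,l,st,ce=cv2.connectedComponentsWithStats(cv2.morphologyEx(m,cv2.MORPH_OPEN,np.ones((5,5))))
for i in range(1,n):
    if st[i,4]>500: print("wrist lid",st[i],ce[i].round(1),onz(w,*ce[i],40,s))
print("tin side",onz(sd,324,297,40),"orange",onz(sd,388,306,40),onz(w,70,133,40,s), "bay a,b side",onz(sd,272,260,40),onz(sd,344,206,40))
m=(hsv[...,0]<22)&(hsv[...,0]>8)&(hsv[...,1]>150)&(hsv[...,2]>100)
L=[];R=[]
for v in list(range(5,340,15)):
    x=np.where(m[v,290:350])[0]+290
    if len(x)>5: L.append(onz(w,x.min(),v,42,s));R.append(onz(w,x.max()+1,v,42,s))
for Q in(L,R):
    Q=np.array(Q);print(Q[::5].tolist(),np.polyfit(Q[:,1],Q[:,0],1))
for v in(47,121,185,245,300):print("fin",v,onz(w,298,v,30,s))
E
```

```text
ball tri [ 644.3 -181.8   96.1] wrist z94 [ 643.9 -181.9]
stub top side [653.7 233.5] scene [665.5 226.8]
wrist lid [ 128   47   55   59 2551] [154.8  76.3] [497.4 127.1]
wrist lid [ 263   55   54   59 2505] [289.4  83.9] [618.2 120.9]
wrist lid [ 266  255   46   47 1598] [288.5 276.6] [612.3 -66.8]
tin side [495.  127.7] orange [406.9  77.4] [411.2  78.1] bay a,b side [614.5 123.3] [607.4 -63.4]
[[642.7, 29.9], [639.2, -64.1]] [3.44167440e-02 6.41751201e+02]
[[657.3, 30.0], [654.8, -64.0]] [2.60143408e-02 6.56702132e+02]
fin 47 [625.8 153.1]
fin 121 [624.6  89.3]
fin 185 [623.4  28.2]
fin 245 [622.1 -35. ]
fin 300 [620.9 -98.9]
```

>>> {"api": "send_rows", "payload": {
  "dp": [
    [-13,0,9],
    [-26,-1,18],
    [-39,-1,27],
    [-52,-2,36],
    [-65,-2,45],
    [-78,-3,54],
    [-91,-3,63],
    [-104,-4,72],
    [-118,-4,80],
    [-131,-5,85]
  ],
  "dr": [
    [0,0,-0.12],
    [0,0,-0.24],
    [0,0,-0.36],
    [0,0,-0.48],
    [0,0,-0.6],
    [0,0,-0.72],
    [0,0,-0.84],
    [0,0,-0.96],
    [0,0,-1.08],
    [0,0,-1.2]
  ],
  "claw": [1,1,1,1,1,1,1,1,1,1]
}}

```text
t: 0.98
position: [644.2, -131.9, 150.9]
eef_rot: [[-0.934, 0.357, -0.002], [0.357, 0.934, 0.0], [0.002, -0.001, -1.0]]
contact_force: [-1.4, 0.4, -0.6]
gripper_width: 31.0
gripper_force: 0.0
```

>>> {"api": "send_rows", "payload": {
  "dp": [
    [0,0,0],
    [0,0,0],
    [0,0,0],
    [0,0,10],
    [0,0,20],
    [0,0,30],
    [0,0,40],
    [0,0,50],
    [0,0,55],
    [0,0,55]
  ],
  "dr": [
    [0,0,-0.113],
    [0,0,-0.226],
    [0,0,-0.339],
    [0,0,-0.339],
    [0,0,-0.339],
    [0,0,-0.339],
    [0,0,-0.339],
    [0,0,-0.339],
    [0,0,-0.339],
    [0,0,-0.339]
  ],
  "claw": [1,1,1,1,1,1,1,1,1,1]
}}

```text
t: 1.82
position: [643.8, -130.8, 95.3]
eef_rot: [[-0.999, 0.032, -0.004], [0.032, 0.999, 0.0], [0.004, 0.0, -1.0]]
contact_force: [-0.2, -0.2, 0.6]
gripper_width: 0.8
gripper_force: 0.0
```

Run:
```python
from cell import arm,capture
import cv2,numpy as np,pickle
from h import *
s=arm.get_state();print(s["t"],s["position"],s["eef_rot"].round(3).tolist(),s["contact_force"],s["gripper_width"])
d={n:capture(n) for n in("wrist","side")}
pickle.dump((s,d),open("d1.pkl","wb"))
cv2.imwrite("pics/w1.png",d["wrist"]["frame"][:,:,::-1])
cv2.imwrite("pics/s1.png",cv2.resize(d["side"]["frame"][60:300,230:550,::-1],(800,600)))
```

```text
1.8167 [ 643.82441587 -130.75418578   95.32816136] [[-0.999, 0.032, -0.004], [0.032, 0.999, 0.0], [0.004, 0.0, -1.0]] [-0.16469354 -0.17133156  0.627408  ] 0.80312411696674
```

View pics/w1.png

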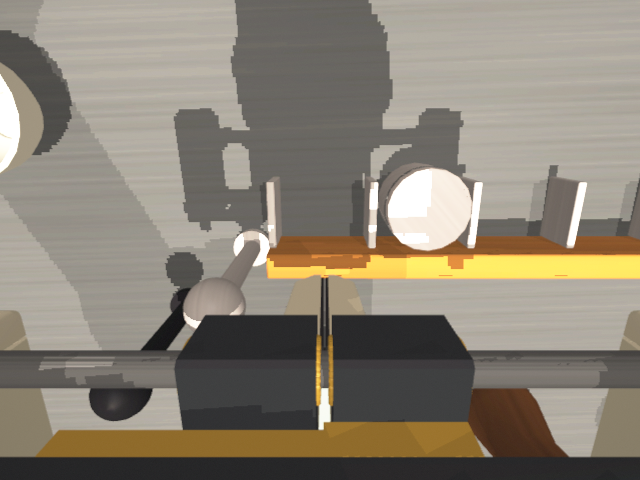

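View pics/s1.png

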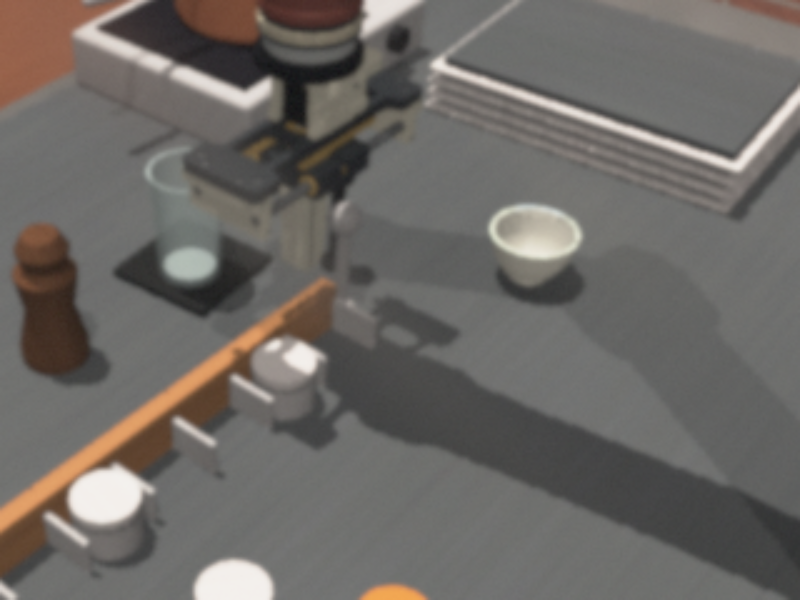

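Run:
```python
import pickle,numpy as np
from h import *
s,d=pickle.load(open("d1.pkl","rb"));w=d["wrist"]
for u in(300,400,500,600):print("rail edges",onz(w,u,255,42,s),onz(w,u,278,42,s))
print("rail end y",onz(w,267,266,42,s))
for u in(274,374,475,577):print("fin",onz(w,u,243,30,s))
print("lid b",onz(w,428,208,40,s))
```

```text
rail edges [ 636.8 -144.5] [ 651.8 -145.2]
rail edges [638.7 -84.1] [653.7 -83.6]
rail edges [640.6 -23.6] [655.6 -22. ]
rail edges [642.4  36.8] [657.5  39.6]
rail end y [ 643.3 -165. ]
fin [ 632.4 -161.6]
fin [634.4 -98.2]
fin [636.4 -34.2]
fin [638.4  30.5]
lid b [610.7 -68.1]
```

>>> {"api": "send_rows", "payload": {
  "dp": [
    [-1,0,10],
    [-1,0,20],
    [-1,0,27],
    [-1,0,30],
    [-1,0,32],
    [-1,0,33],
    [-1,0,34],
    [-1,0,35],
    [-1,0,36],
    [-1,0,36]
  ],
  "dr": [
    [0,0,0],
    [0,0,0],
    [0,0,0],
    [0,0,0],
    [0,0,0],
    [0,0,0],
    [0,0,0],
    [0,0,0],
    [0,0,0],
    [0,0,0]
  ],
  "claw": [1,1,1,1,1,1,1,1,1,1]
}}

```text
t: 2.75
position: [646.0, -131.0, 61.5]
eef_rot: [[-0.999, 0.032, 0.0], [0.032, 0.999, -0.0], [-0.0, -0.0, -1.0]]
contact_force: [-0.4, -0.3, -0.2]
gripper_width: 0.3
gripper_force: 0.0
```

>>> {"api": "send_rows", "payload": {
  "dp": [
    [0,0,0.3],
    [0,0,0.6],
    [0,0,0.9],
    [0,0,1.2],
    [0,0,1.5],
    [0,0,1.8],
    [0,0,2],
    [0,0,2],
    [0,0,2],
    [0,0,2]
  ],
  "dr": [
    [0,0,0],
    [0,0,0],
    [0,0,0],
    [0,0,0],
    [0,0,0],
    [0,0,0],
    [0,0,0],
    [0,0,0],
    [0,0,0],
    [0,0,0]
  ],
  "claw": [1,1,1,1,1,1,1,1,1,1]
}}

```text
t: 3.58
position: [646.1, -131.0, 61.2]
eef_rot: [[-0.999, 0.032, 0.001], [0.032, 0.999, -0.001], [-0.001, -0.001, -1.0]]
contact_force: [-2.5, 0.3, 9.2]
gripper_width: 0.8
gripper_force: 4.3
```

>>> {"api": "send_rows", "payload": {
  "dp": [
    [0,4,0.3],
    [0,8,0.3],
    [0,12,0.3],
    [0,16,0.3],
    [0,20,0.3],
    [0,24,0.3],
    [0,28,0.3],
    [0,32,0.3],
    [0,36,0.3],
    [0,40,0.3]
  ],
  "dr": [
    [0,0,0],
    [0,0,0],
    [0,0,0],
    [0,0,0],
    [0,0,0],
    [0,0,0],
    [0,0,0],
    [0,0,0],
    [0,0,0],
    [0,0,0]
  ],
  "claw": [1,1,1,1,1,1,1,1,1,1]
}}

```text
t: 4.42
position: [648.8, -96.0, 61.2]
eef_rot: [[-0.999, 0.035, 0.004], [0.035, 0.999, -0.007], [-0.004, -0.007, -1.0]]
contact_force: [-0.6, -5.5, 7.6]
gripper_width: 0.3
gripper_force: 3.9
```

>>> {"api": "send_rows", "payload": {
  "dp": [
    [0.5,4,0.1],
    [1,8,0.2],
    [1.5,12,0.3],
    [2,16,0.3],
    [2,20,0.3],
    [2,24,0.3],
    [2,28,0.3],
    [2,32,0.3],
    [2,36,0.3],
    [2,40,0.3]
  ],
  "dr": [
    [0,0,0],
    [0,0,0],
    [0,0,0],
    [0,0,0],
    [0,0,0],
    [0,0,0],
    [0,0,0],
    [0,0,0],
    [0,0,0],
    [0,0,0]
  ],
  "claw": [1,1,1,1,1,1,1,1,1,1]
}}

```text
t: 5.25
position: [648.4, -56.6, 61.2]
eef_rot: [[-0.999, 0.035, 0.004], [0.035, 0.999, -0.008], [-0.005, -0.008, -1.0]]
contact_force: [-0.2, -5.9, 9.0]
gripper_width: 0.4
gripper_force: 4.7
```

>>> {"api": "send_rows", "payload": {
  "dp": [
    [0,4,0.1],
    [0,8,0.2],
    [0,12,0.2],
    [0,16,0.2],
    [0,20,0.2],
    [0,24,0.2],
    [0,28,0.2],
    [0,32,0.2],
    [0,36,0.2],
    [0,40,0.2]
  ],
  "dr": [
    [0,0,0],
    [0,0,0],
    [0,0,0],
    [0,0,0],
    [0,0,0],
    [0,0,0],
    [0,0,0],
    [0,0,0],
    [0,0,0],
    [0,0,0]
  ],
  "claw": [1,1,1,1,1,1,1,1,1,1]
}}

```text
t: 6.08
position: [649.9, -17.3, 61.2]
eef_rot: [[-0.999, 0.035, 0.005], [0.035, 0.999, -0.009], [-0.005, -0.009, -1.0]]
contact_force: [-0.8, -7.7, 10.9]
gripper_width: 0.6
gripper_force: 5.3
```

>>> {"api": "send_rows", "payload": {
  "dp": [
    [0,3,0],
    [0,6,0],
    [0,9,0],
    [0,9,0],
    [0,9,0],
    [0,9,-5],
    [0,9,-20],
    [0,9,-50],
    [0,9,-80],
    [0,9,-110]
  ],
  "dr": [
    [0,0,0],
    [0,0,0],
    [0,0,0],
    [0,0,0],
    [0,0,0],
    [0,0,0],
    [0,0,0],
    [0,0,0],
    [0,0,0],
    [0,0,0]
  ],
  "claw": [1,1,1,1,1,1,1,1,1,1]
}}

```text
t: 6.92
position: [647.5, -1.3, 169.3]
eef_rot: [[-1.0, 0.031, -0.001], [0.031, 1.0, 0.001], [0.001, 0.001, -1.0]]
contact_force: [0.7, -0.8, 0.3]
gripper_width: 0.4
gripper_force: 0.0
```

Run:
```python
import pickle
from h import *
s,d=pickle.load(open("d0.pkl","rb"));c=d["side"]
for p in((155,365),(170,360),(208,383),(262,412)):print(onz(c,*p,8))
```

```text
[621.9 368.2]
[611.6 348.5]
[538.3 336.7]
[446.8 317.6]
```

>>> {"api": "send_rows", "payload": {
  "dp": [
    [15,17,0],
    [31,35,5],
    [47,52,10],
    [63,70,15],
    [78,87,20],
    [94,104,25],
    [110,122,30],
    [125,139,35],
    [141,156,40],
    [156,174,45]
  ],
  "dr": [
    [0,0,0.12],
    [0,0,0.24],
    [0,0,0.36],
    [0,0,0.48],
    [0,0,0.6],
    [0,0,0.72],
    [0,0,0.84],
    [0,0,0.96],
    [0,0,1.08],
    [0,0,1.2]
  ],
  "claw": [0.48,0.48,0.48,0.48,0.48,0.48,0.48,0.48,0.48,0.48]
}}

```text
t: 7.75
position: [496.4, 178.0, 123.4]
eef_rot: [[-0.327, 0.945, -0.001], [0.945, 0.327, 0.001], [0.001, -0.0, -1.0]]
contact_force: [-0.4, 0.6, 0.4]
gripper_width: 24.3
gripper_force: 0.0
```

>>> {"api": "send_rows", "payload": {
  "dp": [
    [0,0,0],
    [0,0,0],
    [0,0,0],
    [0,0,10],
    [0,0,20],
    [0,0,25],
    [0,0,25],
    [0,0,25],
    [0,0,25],
    [0,0,25]
  ],
  "dr": [
    [0,0,0.113],
    [0,0,0.226],
    [0,0,0.339],
    [0,0,0.339],
    [0,0,0.339],
    [0,0,0.339],
    [0,0,0.339],
    [0,0,0.339],
    [0,0,0.339],
    [0,0,0.339]
  ],
  "claw": [0.48,0.48,0.48,0.48,0.48,0.48,0.48,0.48,0.48,0.48]
}}

```text
t: 8.58
position: [498.0, 176.8, 98.9]
eef_rot: [[-0.0, 1.0, 0.001], [1.0, 0.0, 0.0], [0.0, 0.001, -1.0]]
contact_force: [0.5, -0.1, -0.8]
gripper_width: 24.2
gripper_force: 0.0
```

Run:
```python
from cell import arm,capture
import cv2,pickle
s=arm.get_state();print(s["position"],s["gripper_width"])
d={n:capture(n) for n in("wrist","side")}
pickle.dump((s,d),open("d2.pkl","wb"))
cv2.imwrite("pics/s2.png",d["side"]["frame"][:,:,::-1])
```

```text
[497.98774285 176.80188708  98.87737753] 24.245707202082425
```

View pics/s2.png

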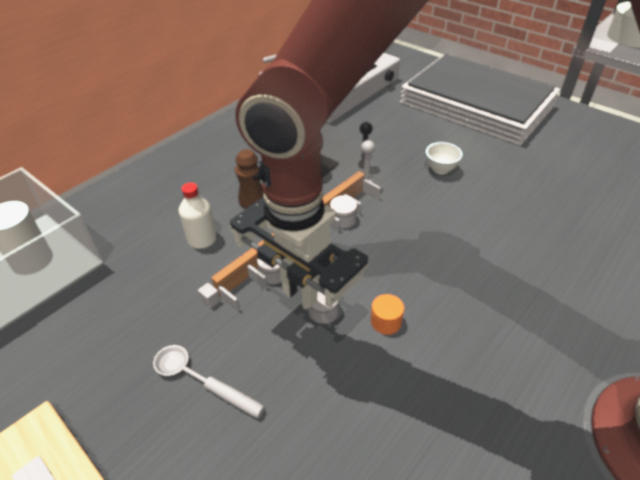

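>>> {"api": "send_rows", "payload": {
  "dp": [
    [0,-1,10],
    [0,-1,20],
    [0,-1,30],
    [0,-1,40],
    [0,-1,50],
    [0,-1,60],
    [0,-1,66],
    [0,-1,70],
    [0,-1,72],
    [0,-1,72]
  ],
  "dr": [
    [0,0,0],
    [0,0,0],
    [0,0,0],
    [0,0,0],
    [0,0,0],
    [0,0,0],
    [0,0,0],
    [0,0,0],
    [0,0,0],
    [0,0,0]
  ],
  "claw": [0.48,0.48,0.48,0.48,0.48,0.48,0.48,0.48,0.48,0.48]
}}

```text
t: 9.52
position: [496.6, 176.8, 26.3]
eef_rot: [[-0.0, 1.0, -0.001], [1.0, 0.0, -0.0], [-0.0, -0.001, -1.0]]
contact_force: [-0.2, 0.1, 0.5]
gripper_width: 24.3
gripper_force: 0.0
```

>>> {"api": "send_rows", "payload": {
  "dp": [
    [-3,0,0],
    [-6,0,0],
    [-9,0,0],
    [-12,0,0],
    [-15,0,0],
    [-18,0,0],
    [-21,0,0],
    [-24,0,0],
    [-27,0,0],
    [-30,0,0]
  ],
  "dr": [
    [0,0,0],
    [0,0,0],
    [0,0,0],
    [0,0,0],
    [0,0,0],
    [0,0,0],
    [0,0,0],
    [0,0,0],
    [0,0,0],
    [0,0,0]
  ],
  "claw": [0.48,0.48,0.48,0.48,0.48,0.48,0.48,0.48,0.48,0.48]
}}

```text
t: 10.35
position: [496.8, 146.9, 26.7]
eef_rot: [[-0.0, 1.0, 0.0], [1.0, 0.0, 0.001], [0.001, 0.0, -1.0]]
contact_force: [0.7, 0.3, 0.4]
gripper_width: 24.1
gripper_force: 0.4
```

```bash
cat > look.py <<'E'
import sys,cv2,numpy as np
from cell import arm,capture
from h import *
s=arm.get_state();print(s["position"].round(1),s["gripper_width"],s["contact_force"].round(1))
for n in("wrist","side"):
    c=capture(n);cv2.imwrite(f"pics/{sys.argv[1]}_{n}.png",c["frame"][:,:,::-1])
    hsv=cv2.cvtColor(c["frame"],cv2.COLOR_RGB2HSV)
    m=((hsv[...,2]>(235 if n=="wrist" else 170))&(hsv[...,1]<40)).astype(np.uint8)
    k,l,st,ce=cv2.connectedComponentsWithStats(cv2.morphologyEx(m,cv2.MORPH_OPEN,np.ones((5,5))))
    for i in range(1,k):
        if 250<st[i,4]<20000: print(n,st[i],onz(c,st[i,0]+st[i,2]/2,st[i,1]+st[i,3]/2,40,s))
E
python3 look.py a
```

```text
[496.8 146.9  26.7] 24.138244255272976 [0.7 0.3 0.4]
wrist [595 152  45  13 529] [607.3 216.4]
wrist [561 296  79  11 741] [613.9 157.5]
wrist [ 559  328   65   23 1129] [614.  139.3]
wrist [ 284  388   82   39 2262] [498.  103.3]
wrist [ 534  388   74   34 2072] [611.9 104.7]
side [426 142  37  22 662] [ 549.9 -332.5]
side [337 195  20  19 316] [605.7 -70.4]
side [  0 200  29  31 677] [1065.9  351.4]
side [179 200  30  21 520] [816.7 126.7]
side [   0  216   98  110 4292] [884.7 380.9]
side [159 345  29  30 721] [586.2 353.1]
side [204 377  57  38 771] [479.9 336.5]
side [ 12 457  41  23 616] [596.1 559.2]
```

View pics/a_wrist.png

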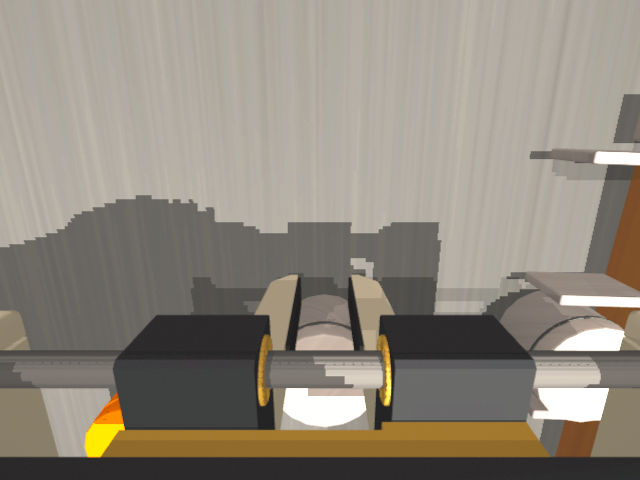

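>>> {"api": "send_rows", "payload": {
  "dp": [
    [-6,0,0],
    [-12,0,0],
    [-18,0,0],
    [-24,0,0],
    [-30,0,0],
    [-36,0,0],
    [-42,0,0],
    [-48,0,0],
    [-54,0,0],
    [-60,0,0]
  ],
  "dr": [
    [0,0,0],
    [0,0,0],
    [0,0,0],
    [0,0,0],
    [0,0,0],
    [0,0,0],
    [0,0,0],
    [0,0,0],
    [0,0,0],
    [0,0,0]
  ],
  "claw": [0.48,0.48,0.48,0.48,0.48,0.48,0.48,0.48,0.48,0.48]
}}

```text
t: 11.28
position: [496.6, 86.2, 26.7]
eef_rot: [[0.0, 1.0, -0.0], [1.0, -0.0, 0.0], [0.0, -0.0, -1.0]]
contact_force: [0.4, 0.3, -0.1]
gripper_width: 23.9
gripper_force: 0.3
```

>>> {"api": "send_rows", "payload": {
  "dp": [
    [-6,0,0],
    [-12,0,0],
    [-18,0,0],
    [-24,0,0],
    [-30,0,0],
    [-36,0,0],
    [-42,0,0],
    [-48,0,0],
    [-54,0,0],
    [-59,0,0]
  ],
  "dr": [
    [0,0,0],
    [0,0,0],
    [0,0,0],
    [0,0,0],
    [0,0,0],
    [0,0,0],
    [0,0,0],
    [0,0,0],
    [0,0,0],
    [0,0,0]
  ],
  "claw": [0.48,0.48,0.48,0.48,0.48,0.48,0.48,0.48,0.48,0.48]
}}

```text
t: 12.12
position: [496.7, 27.0, 26.7]
eef_rot: [[0.0, 1.0, -0.0], [1.0, -0.0, -0.0], [-0.0, -0.0, -1.0]]
contact_force: [-0.0, -0.2, 0.7]
gripper_width: 24.1
gripper_force: 0.3
```

```bash
python3 look.py b
```

```text
[496.7  27.   26.7] 24.080605816252273 [-0.  -0.2  0.7]
wrist [ 595   28   45  131 4316] [601.8 119.1]
wrist [583 167  57  13 620] [606.1  90.9]
wrist [552 308  77  11 650] [610.7  31.9]
wrist [ 284  388   81   38 2270] [497.7 -16.4]
wrist [530 422  68   8 462] [610.7 -27.2]
side [591  24  22  28 410] [  493.6 -1117.5]
side [426 142  37  22 658] [ 549.9 -332.5]
side [  0 200  29  31 670] [1065.9  351.4]
side [179 200  30  21 490] [816.7 126.7]
side [   0  216   98  109 4230] [885.7 380.3]
side [257 247  30  23 543] [617.  120.9]
side [159 345  29  30 704] [586.2 353.1]
side [204 377  57  38 756] [479.9 336.5]
side [ 13 457  40  23 602] [595.7 558.8]
```

View pics/b_side.png

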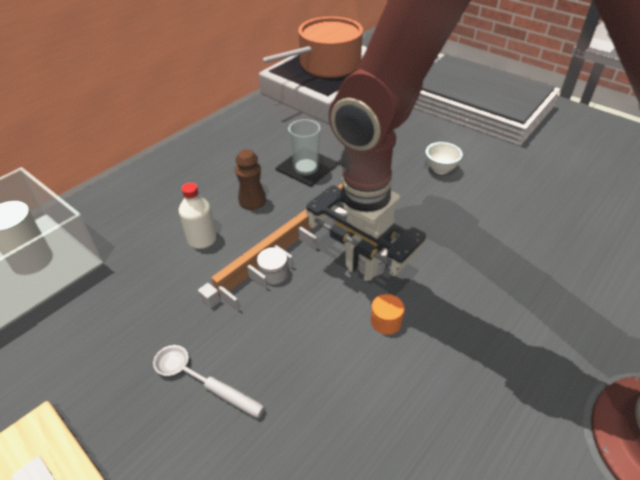

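>>> {"api": "send_rows", "payload": {
  "dp": [
    [8,0,0],
    [18,0,0],
    [18,0,-20],
    [18,0,-40],
    [18,0,-60],
    [18,0,-80],
    [10,-12,-80],
    [-5,-30,-80],
    [-20,-48,-80],
    [-27,-48,-80]
  ],
  "dr": [
    [0,0,0],
    [0,0,0],
    [0,0,0],
    [0,0,0],
    [0,0,0],
    [0,0,-0.1],
    [0,0,-0.22],
    [0,0,-0.34],
    [0,0,-0.46],
    [0,0,-0.58]
  ],
  "claw": [0.48,0.48,0.48,0.48,0.48,0.48,0.48,0.48,0.48,0.48]
}}

```text
t: 13.05
position: [444.2, 0.7, 106.5]
eef_rot: [[-0.554, 0.832, -0.006], [0.832, 0.554, -0.001], [0.002, -0.006, -1.0]]
contact_force: [-0.3, -0.3, -0.2]
gripper_width: 24.4
gripper_force: 0.0
```

>>> {"api": "send_rows", "payload": {
  "dp": [
    [0,0,0],
    [0,0,0],
    [0,0,0],
    [0,0,0],
    [0,0,0],
    [0,0,0],
    [0,0,0],
    [0,0,0],
    [0,0,0],
    [0,0,0]
  ],
  "dr": [
    [0,0,-0.12],
    [0,0,-0.24],
    [0,0,-0.36],
    [0,0,-0.48],
    [0,0,-0.6],
    [0,0,-0.72],
    [0,0,-0.84],
    [0,0,-0.959],
    [0,0,-0.959],
    [0,0,-0.959]
  ],
  "claw": [0.48,0.48,0.48,0.48,0.48,0.48,0.48,0.48,0.48,0.48]
}}

```text
t: 13.88
position: [448.7, 2.0, 106.7]
eef_rot: [[-0.999, 0.033, -0.0], [0.033, 0.999, 0.001], [0.0, 0.001, -1.0]]
contact_force: [-0.7, 0.6, -0.1]
gripper_width: 24.4
gripper_force: 0.0
```

```bash
python3 look.py c
```

```text
[448.7   2.  106.7] 24.396499423827215 [-0.7  0.6 -0.1]
wrist [ 296  293   56   58 2762] [495.5   1.1]
side [591  16  26  36 549] [  498.7 -1149. ]
side [362  47  22  30 397] [ 918.3 -577.6]
side [299  81  59  22 408] [ 907.2 -375.8]
side [436 142  26  20 371] [ 544.4 -341.8]
side [  0 200  29  30 665] [1067.3  350.8]
side [179 200  28  20 439] [819.3 127. ]
side [   0  216   97  109 4168] [886.4 380.9]
side [358 240  28  22 466] [496.6  -2.3]
side [258 247  29  23 535] [616.3 120.3]
side [159 345  29  30 696] [586.2 353.1]
side [204 377  57  37 743] [480.5 336. ]
side [ 13 457  40  23 597] [595.7 558.8]
```

View pics/c_side.png

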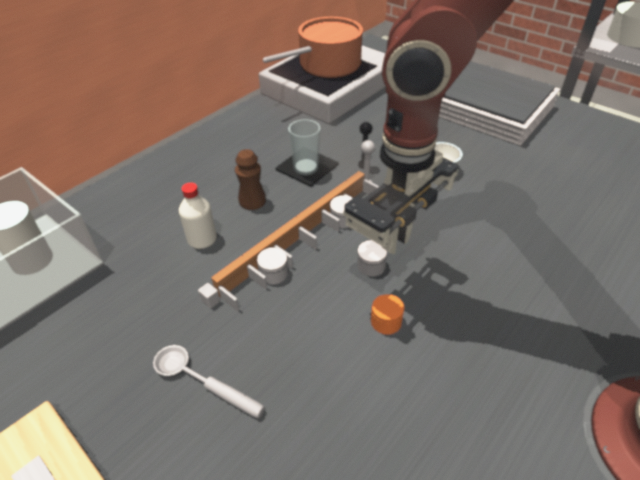

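>>> {"api": "send_rows", "payload": {
  "dp": [
    [0,-2.4,10],
    [0,-2.4,20],
    [0,-2.4,30],
    [0,-2.4,40],
    [0,-2.4,50],
    [0,-2.4,60],
    [0,-2.4,68],
    [0,-2.4,76],
    [0,-2.4,80],
    [0,-2.4,80]
  ],
  "dr": [
    [0,0,0],
    [0,0,0],
    [0,0,0],
    [0,0,0],
    [0,0,0],
    [0,0,0],
    [0,0,0],
    [0,0,0],
    [0,0,0],
    [0,0,0]
  ],
  "claw": [0.48,0.48,0.48,0.48,0.48,0.48,0.48,0.48,0.48,0.48]
}}

```text
t: 14.82
position: [448.2, -1.4, 25.9]
eef_rot: [[-0.999, 0.032, -0.001], [0.032, 0.999, -0.0], [0.001, -0.0, -1.0]]
contact_force: [0.6, -0.2, 0.2]
gripper_width: 24.6
gripper_force: 0.0
```

>>> {"api": "send_rows", "payload": {
  "dp": [
    [-4,0,0],
    [-8,0,0],
    [-12,0,0],
    [-17,0,0],
    [-22,0,0],
    [-28,0,0],
    [-34,0,0],
    [-40,0,0],
    [-46,0,0],
    [-52,0,0]
  ],
  "dr": [
    [0,0,0],
    [0,0,0],
    [0,0,0],
    [0,0,0],
    [0,0,0],
    [0,0,0],
    [0,0,0],
    [0,0,0],
    [0,0,0],
    [0,0,0]
  ],
  "claw": [0.48,0.48,0.48,0.48,0.48,0.48,0.48,0.48,0.48,0.48]
}}

```text
t: 15.65
position: [501.1, -3.2, 26.6]
eef_rot: [[-0.999, 0.032, -0.0], [0.032, 0.999, 0.0], [0.0, 0.0, -1.0]]
contact_force: [-0.6, -0.3, 2.2]
gripper_width: 24.2
gripper_force: 0.7
```

>>> {"api": "send_rows", "payload": {
  "dp": [
    [-5,0,0],
    [-10,0,0],
    [-15,0,0],
    [-20,0,0],
    [-25,0,0],
    [-30,0,0],
    [-35,0,0],
    [-40,0,0],
    [-44,0,0],
    [-47,0,0]
  ],
  "dr": [
    [0,0,0],
    [0,0,0],
    [0,0,0],
    [0,0,0],
    [0,0,0],
    [0,0,0],
    [0,0,0],
    [0,0,0],
    [0,0,0],
    [0,0,0]
  ],
  "claw": [0.48,0.48,0.48,0.48,0.48,0.48,0.48,0.48,0.48,0.48]
}}

```text
t: 16.48
position: [548.2, -4.7, 26.6]
eef_rot: [[-0.999, 0.032, 0.0], [0.032, 0.999, 0.0], [-0.0, 0.0, -1.0]]
contact_force: [-1.3, -1.0, 0.7]
gripper_width: 24.3
gripper_force: 0.7
```

```bash
python3 look.py d
```

```text
[548.2  -4.7  26.6] 24.292224613784406 [-1.3 -1.   0.7]
wrist [ 283  388   83   38 2725] [592.9  -5.3]
wrist [ 539  402   65   55 2567] [609.5 111.3]
side [591  16  26  36 549] [  498.7 -1149. ]
side [427 142  35  22 628] [ 549.9 -332.5]
side [  0 201  28  29 655] [1066.6  352. ]
side [179 200  29  20 449] [818.6 126.4]
side [   0  216   97  109 4165] [886.4 380.9]
side [258 247  29  23 535] [616.3 120.3]
side [159 345  29  30 695] [586.2 353.1]
side [204 377  57  37 746] [480.5 336. ]
side [ 13 458  40  22 593] [595.1 559.1]
```

View pics/d_wrist.png

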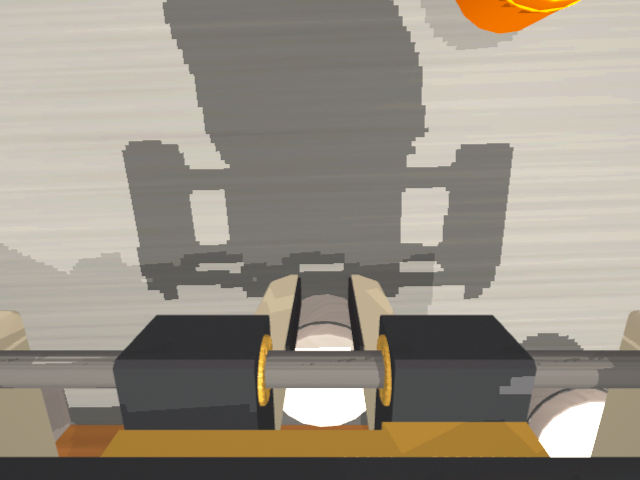

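>>> {"api": "send_rows", "payload": {
  "dp": [
    [-2,0.5,0],
    [-5,1,0],
    [-8,1.5,0],
    [-11,2,0],
    [-14,2.5,0],
    [-17,2.5,0],
    [-20,2.5,0],
    [-23,2.5,0],
    [-26,2.5,0],
    [-28,2.5,0]
  ],
  "dr": [
    [0,0,0],
    [0,0,0],
    [0,0,0],
    [0,0,0],
    [0,0,0],
    [0,0,0],
    [0,0,0],
    [0,0,0],
    [0,0,0],
    [0,0,0]
  ],
  "claw": [0.48,0.48,0.48,0.48,0.48,0.48,0.48,0.48,0.48,0.48]
}}

```text
t: 17.42
position: [576.1, -3.1, 26.6]
eef_rot: [[-0.999, 0.032, 0.0], [0.032, 0.999, 0.0], [-0.0, 0.0, -1.0]]
contact_force: [-1.1, 0.1, -0.1]
gripper_width: 24.3
gripper_force: 0.3
```

Now the last ~10 mm, slowly, feeling for the rail.

>>> {"api": "send_rows", "payload": {
  "dp": [
    [-1,0,0],
    [-2,0,0],
    [-3,0,0],
    [-4,0,0],
    [-5,0,0],
    [-6,0,0],
    [-7,0,0],
    [-8,0,0],
    [-9,0,0],
    [-9,0,0]
  ],
  "dr": [
    [0,0,0],
    [0,0,0],
    [0,0,0],
    [0,0,0],
    [0,0,0],
    [0,0,0],
    [0,0,0],
    [0,0,0],
    [0,0,0],
    [0,0,0]
  ],
  "claw": [0.48,0.48,0.48,0.48,0.48,0.48,0.48,0.48,0.48,0.48]
}}

```text
t: 18.25
position: [584.9, -3.4, 26.6]
eef_rot: [[-0.999, 0.032, 0.0], [0.032, 0.999, 0.0], [-0.0, 0.0, -1.0]]
contact_force: [0.1, 0.3, -0.9]
gripper_width: 24.2
gripper_force: 0.1
```

>>> {"api": "send_rows", "payload": {
  "dp": [
    [-0.5,0,0],
    [-1,0,0],
    [-1.5,0,0],
    [-2,0,0],
    [-2.3,0,0],
    [-2.6,0,0],
    [-3,0,0],
    [-3,0,0],
    [-3,0,0],
    [-3,0,0]
  ],
  "dr": [
    [0,0,0],
    [0,0,0],
    [0,0,0],
    [0,0,0],
    [0,0,0],
    [0,0,0],
    [0,0,0],
    [0,0,0],
    [0,0,0],
    [0,0,0]
  ],
  "claw": [0.48,0.48,0.48,0.48,0.48,0.48,0.48,0.48,0.48,0.48]
}}

```text
t: 19.08
position: [585.3, -3.4, 26.4]
eef_rot: [[-0.999, 0.031, -0.005], [0.031, 1.0, -0.001], [0.005, -0.001, -1.0]]
contact_force: [-5.8, 0.3, 4.5]
gripper_width: 24.4
gripper_force: 3.0
```

>>> {"api": "send_rows", "payload": {
  "dp": [
    [3,0,0],
    [8,0,0],
    [16,0,0],
    [26,0,0],
    [40,0,0],
    [60,0,-10],
    [80,0,-40],
    [100,0,-70],
    [115,0,-100],
    [115,0,-120]
  ],
  "dr": [
    [0,0,0],
    [0,0,0],
    [0,0,0],
    [0,0,0],
    [0,0,0],
    [0,0,0],
    [0,0,0],
    [0,0,0],
    [0,0,0],
    [0,0,0]
  ],
  "claw": [0.48,0.48,0.48,0.48,0.48,0.48,0.48,0.48,0.48,0.48]
}}

```text
t: 19.92
position: [469.9, 0.4, 148.7]
eef_rot: [[-1.0, 0.03, -0.0], [0.03, 1.0, -0.001], [0.0, -0.001, -1.0]]
contact_force: [0.6, -0.5, 0.3]
gripper_width: 24.1
gripper_force: 0.0
```

```bash
python3 look.py e
python3 - <<'E'
import cv2
im=cv2.imread("pics/e_side.png");cv2.imwrite("pics/e_crop.png",cv2.resize(im[100:340,150:470],(800,600)))
E
```

```text
[4.699e+02 4.000e-01 1.487e+02] 24.12718003640138 [ 0.6 -0.5  0.3]
wrist [ 296  388   56   33 1582] [622.7  -3.6]
wrist [570 409  23  23 449] [646.6 226.3]
side [591  17  26  35 534] [  497.5 -1145.4]
side [299  81  59  22 402] [ 907.2 -375.8]
side [440 144  22  20 332] [ 537.5 -338.1]
side [330 197  25  17 313] [610.5 -62.7]
side [  0 201  28  29 654] [1066.6  352. ]
side [179 200  28  20 431] [819.3 127. ]
side [307 211  27  20 438] [614.5  -3.3]
side [   0  216   97  109 4128] [886.4 380.9]
side [257 247  30  23 539] [617.  120.9]
side [159 345  29  30 680] [586.2 353.1]
side [204 377  57  37 738] [480.5 336. ]
side [ 13 458  40  22 591] [595.1 559.1]
```

View pics/e_crop.png

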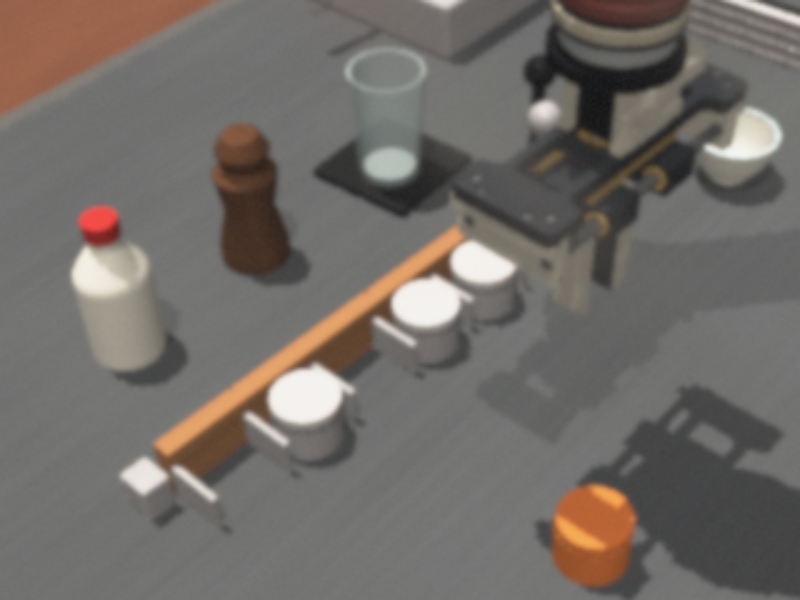

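The side view shows the tin upright in the third gap, level with the two racked tins at about (614.5, -3.3). The other objects haven't moved.

```bash
python3 -c "
from cell import arm
print(arm.job_done())"
```

```text
the job is handed in; nothing more can be done
None
```

I ran the closed fingertips along the rail from the first gap to the third, then pushed the tin upright and home against the rail in the third gap. The arm moved clear and the job is handed in; no verdict came back.

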